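Line a pot collar up with its drip nozzle under the grow lamp

ROBOT

A 6-joint arm with a two-finger parallel gripper is mounted at the origin on the work surface. World frame = base frame: x ahead of the robot, y to its left, z up, the work surface at z = 0. Lengths are in mm, angles in rad, forces in N, time in s.
With the tool pointing down it reaches from about 300 to 1000 mm from the base axis. Payload 5.1 kg.
Tool frame: the origin (TCP) lies midway between the tips of the shut fingers; the grasp point (between the pads) lies 19 mm behind it; x points along the fingers, z is the direction in which the jaws open and shut, and the axes are right-handed (so a half turn about x gives the same grasp; the last joint's range is limited). The gripper opens to 95 mm and grips with 3 to 60 N. Pads are 20 mm wide; open, the fingers measure 119 mm over their backs; the gripper's body (75 mm by 180 mm) begins 59 mm behind the grasp point.
Start: joints at [-0.083, 0.124, 1.65, -0, 1.367, -0.083], TCP at [649.988, -0.028, 214.656] pointing down, gripper open.
Joint ranges: [-2.61, 2.61], [-1.02, 2.33], [0.03, 2.71], [-1.35, 4.49], [0.32, 2.68], [-2.91, 2.91]. Speed limits (rad/s): [2.57, 2.57, 3.14, 3.14, 3.14, 3.14].

INTERFACE

Orientations are given as [roll, pitch, yaw] about the fixed x, y, z axes, in that order (R = Rz(yaw) Ry(pitch) Rx(roll)).
In Python, from plant import ctrl gives the robot as it stands.
- The arm moves only by the tool drive_tool, never from a script. Its argument "commands" is a list of rows, each a list of 7 numbers: the shift along the tool's x, y, z in cm, then the turn, a rotation vector about the tool's x, y, z in degrees, then the closure, from -1 (fully open) to 1 (shut). A call has 1 to 8 rows; each row is the pose to reach, as a shift and turn from the pose commanded when the call began, along the tool's axes at that moment; what a row does not reach only later rows make up. A row lasts 1/8 s, in which the tool goes at most 62.5 mm and 10.7 degrees, less where a joint would pass 70% of its speed; a pose out of reach is approached as far as the arm can. A call with a gripper value outside its range is refused whole. The fingers move at their own pace and stop on an object; "squeeze" is the grip in N (left out, the last holds). Time passes only in rows, so rows that repeat a pose let the fingers close. It gives the time, the measured TCP pose, the force and the opening at its end, in the units of the state.
- ctrl.observe(): the state, without advancing time (a new reading comes with each control period).
- ctrl.get_image(name): name is "scene" or "side" or "wrist"; returns the picture (420x560x3 uint8, red, green, blue); there is no depth.
- ctrl.camera_model(name): a dict with "K" (3x3 intrinsics, pixels), "R" (3x3) and "t" (3): a world point X has camera coordinates R X + t. Camera axes: x right, y down, z forward; pixel columns grow to the right and rows downward; lengths in mm; the calibration is good to about 2 mm. A picture is of the moment at which its call begins: read the wrist's pose just before it. camera_model takes no time and is no camera call; for the wrist camera it gives the pose at the moment of the call.
- ctrl.close_job(): hands the job in, once; it reports no verdict.
The state is a dict: "time": time; "joint_pos": joint angles; "dq": joint speeds; "joint_efforts": joint torques, N m; "position": TCP position; "orientation": TCP orientation; "force": force on the tool from outside, world axes, zero at the start; "wrist_torque": the same for the moment, N m; "opening": finger opening in mm.
Only numpy, scipy, OpenCV 4.12 (cv2) and the standard library are available. Lean on these libraries where they do the work, as an engineer would, in place of code of your own. Each camera call takes 0.05 s, during which the arm holds its last target. There are 200 camera calls.

TASK

Under the three-bar grow lamp, turn the round pot collar in the reservoir's lid until the notch in its raised rim squarely faces the drip nozzle, and only then push the nozzle's slide fully home so that the nozzle passes through the notch. Leave the collar lying flat in its seat, do not knock the lamp, and leave the other things where they stand.

Things in the scene. Friction and masses are not known exactly. Their poses are not given: they have to be found in the camera images.
- reservoir: Fixed low grey reservoir, black lid 280 x 430 mm, lid top 100 mm above the table. Origin at table height on the axis of the collar's seat; x points away from the robot at yaw 0, z up. A guide ring 5 mm high, radius 81.5 to 85.5 mm, keeps the collar centred. The drip nozzle stands on the lid at azimuth 135 degrees from x (towards the robot, on its left).
- lamp: Fixed grow lamp; origin and axes of the reservoir. Three bars along y, 420 mm long, 16 mm wide, at x -76, 0 and 76 mm, undersides 238 mm above the table, 130 mm above the collar's flange. Rails along x at y +/-190 mm, x -88 to 105 mm, 262 to 304 mm up; posts at x 100 mm. Open towards the robot: reach the collar with the tool leaning 20 to 50 degrees, from x below -90 mm, under the first bar.
- collar_mid (a point): Loose white pot collar, about 0.45 kg, that drags on the lid; wool block 48 mm square (top 48 mm above lid) and seedling in its middle. Point on its axis, 15 mm above the lid; x points to the notch. Flange: radius 80, 8 mm thick. Rim: radius 60 to 65, top 30 mm above lid. Eight lugs outside the rim: radius 65 to 80, 8 mm thick, top 28 mm above lid, at 22.5 + k x 45 degrees from the notch.
- notch (a point): Middle of the one notch (about 25 mm wide, cut through the rim down to the flange) in the collar's rim: 62.5 mm from the collar's axis, 119 mm above the table, midway between two lugs. Moves with the collar.
- mark (a point): Fixed point on the nozzle's line, 62.5 mm from the collar's axis, 119 mm above the table: where the middle of the notch belongs.
- nozzle (a joint): Travel of the nozzle's slide towards the collar's axis, m: 0 drawn back, 0.040 fully home at its stop. About 2.5 N of friction; stays where it is left. The nozzle is a tube 14 mm in diameter, axis 119 mm above the table, tip 88 mm from the collar's axis when drawn back, 48 mm when home; it hits the rim if the notch is not in front of it.
- nozzle_tab (a point): Middle of the rear face of the grey upright tab that pushes the slide, 130 mm above the table; moves with it; x points along the slide to the collar's axis. Tab 30 mm wide, 8 mm thick, 110 to 146 mm above the table, rear face 124 mm from the collar's axis when drawn back. Under it a track 8 mm high, 22 mm wide, reaching out to 142 mm from that axis.
- net_cup: Bystander, leave alone. Black net cup on the lid, 52 mm across, 45 mm high; origin under its centre.
- wool_block: Bystander, leave alone. Spare wool block on the lid, 60 x 60 x 45 mm; origin under its centre.
- nutrient_bottle: Bystander, leave alone. Grey bottle on the table, 68 mm across, 170 mm high; origin under its centre.
- additive_jar: Bystander, leave alone. Amber jar on the table, 72 mm across, 90 mm high; origin under its centre.
- pebble_pot: Bystander, leave alone. Open terracotta pot on the table, 100 mm across, 90 mm high; origin under its centre.
- trowel: Bystander, leave alone. Spatula lying on the table along its x axis; origin underneath it.
- meter: Bystander, leave alone. White hand-held meter on the table, 36 x 185 mm, 26 mm high; origin under its centre.

How it is judged:
By the outcome, as a careful person would: the job done as asked, in the order asked, and still so for the second after the job is handed in, with the robot touching nothing.
It also fails if it takes over 64 s, if anything falls off the work surface, if the arm or the gripper's body presses on something with over 40 N, if the wrist force passes 120 N, or if a joint passes its speed limit or range.

## Working session

There is one attempt and no reset: what is moved stays moved. The work goes in short steps, Python scripts to look and compute and a tool call to move; the robot and the scene stay as the last step left them, time stands still between calls to the robot, and variables do not carry over. Pictures are saved under pics/ and viewed, about 8 in all and at most 12, crops included, and the job is handed in when it is done.

Besides the shell and the picture viewer there is one more tool, called after "Emit:" as name(argument=value, ...) on one line, values as JSON. drive_tool: Moves the arm, as the interface text tells. Its arguments: {"type":"object","properties":{"commands":{"type":"array"},"squeeze":{"type":"number"}},"required":["commands"]}

```bash
ls; mkdir -p pics
python3 - <<'E'
from plant import ctrl
import cv2,numpy as np
s=ctrl.observe();print({k:np.round(v,3).tolist() for k,v in s.items()})
for n in ["scene","side"]:
    m=ctrl.camera_model(n);print(n,np.round(m["K"],1).tolist(),np.round(m["R"],3).tolist(),np.round(m["t"],1).tolist())
    cv2.imwrite(f"pics/{n}0.png",ctrl.get_image(n)[:,:,::-1])
a=np.vstack([cv2.imread("pics/scene0.png"),cv2.imread("pics/side0.png")])
E
```

```text
pics
{'time': 0.0, 'joint_pos': [-0.083, 0.124, 1.652, -0.0, 1.368, -0.083], 'dq': [0.0, -0.001, 0.001, -0.001, 0.001, 0.0], 'joint_efforts': [-0.001, -41.76, -35.994, 0.077, 0.049, -0.0], 'position': [649.365, 0.016, 213.417], 'orientation': [3.066, 1.569, 3.066], 'force': [0.801, -0.134, 0.576], 'wrist_torque': [0.045, -0.002, 0.006], 'opening': 95.445}
scene [[534.0, 0.0, 273.4], [0.0, 534.0, 208.5], [0.0, 0.0, 1.0]] [[0.346, 0.938, -0.015], [0.819, -0.31, -0.482], [-0.457, 0.155, -0.876]] [-126.3, -382.6, 1974.9]
side [[534.3, 0.0, 280.0], [0.0, 534.3, 203.9], [0.0, 0.0, 1.0]] [[-0.019, 1.0, -0.012], [0.815, 0.009, -0.58], [-0.579, -0.021, -0.815]] [81.8, -373.1, 1810.5]
```

View pics/scene0.png

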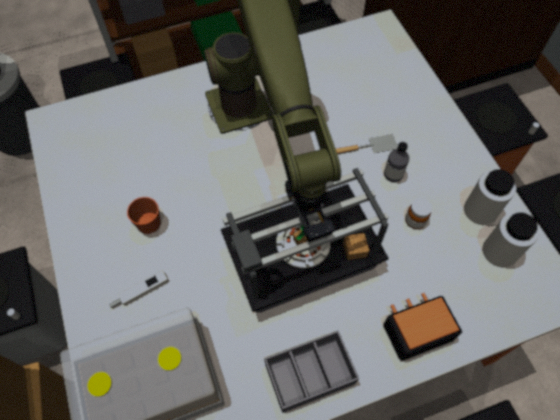

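View pics/side0.png

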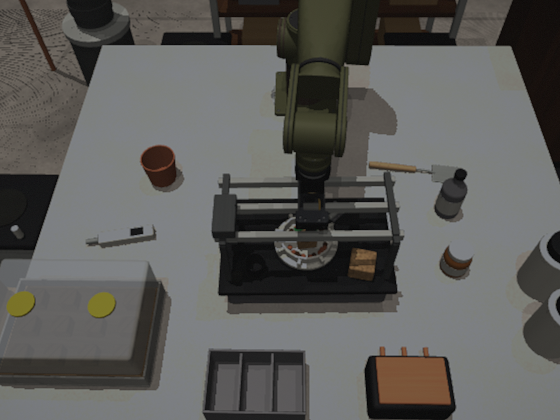

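The scene and side views show the collar near pixel (306,240) in the side view, partly hidden by the gripper; the robot is at the top and +y runs to the right. Next: lid corners, the collar and the wrist view.

```bash
cat > h.py <<'E'
import numpy as np,cv2
from plant import ctrl
from scipy.spatial.transform import Rotation as Ro
def ray(m,u,v,z):
    d=m["R"].T@np.linalg.inv(m["K"])@[u,v,1.]; c=-m["R"].T@m["t"]
    return c+d*(z-c[2])/d[2]
def proj(m,X):
    p=m["K"]@(m["R"]@np.asarray(X,float)+m["t"]); return p[:2]/p[2]
def snap(n,f=None):
    m=ctrl.camera_model(n); im=ctrl.get_image(n)[:,:,::-1].copy()
    if f: cv2.imwrite("pics/"+f,im)
    return m,im
def tool():
    s=ctrl.observe(); return np.array(s["position"]),Ro.from_euler("xyz",s["orientation"]),s
def cmd(P,Rt):
    "row (cm, deg) to get from measured pose to target pose"
    p,R,_=tool(); return np.round(np.r_[R.inv().apply(np.array(P)-p)/10,(R.inv()*Rt).as_rotvec(degrees=True)],2)
E
python3 - <<'E'
from h import *
m,im=snap("wrist","w0.png")
p,R,s=tool()
print("cam in tool",R.inv().apply(-m["R"].T@m["t"]-p).round(1),(R.inv().as_matrix()@m["R"].T).round(2).tolist(),m["K"].round(1).tolist())
ms=ctrl.camera_model("side");mc=ctrl.camera_model("scene")
for uv in [(306,240),(220,292),(396,292)]: print(uv,ray(ms,*uv,115 if uv[0]==306 else 100).round(0))
for uv in [(305,245),(257,306),(386,259)]: print("scene",uv,ray(mc,*uv,115 if uv[0]==305 else 100).round(0))
a=cv2.resize(cv2.imread("pics/side0.png")[165:300,205:410],None,fx=3.8,fy=3.8,interpolation=2)
cv2.imwrite("pics/side0c.png",a)
E
```

```text
cam in tool [-168.2   67.7    0.6] [[0.0, -0.24, 0.97], [-0.0, -0.97, -0.24], [1.0, -0.0, -0.0]] [[336.7, 0.0, 284.8], [0.0, 336.7, 203.7], [0.0, 0.0, 1.0]]
(306, 240) [651.  -3. 115.]
(220, 292) [ 789. -209.  100.]
(396, 292) [784. 210. 100.]
scene (305, 245) [662.  -9. 115.]
scene (257, 306) [ 783. -202.  100.]
scene (386, 259) [781. 199. 100.]
```

View pics/side0c.png

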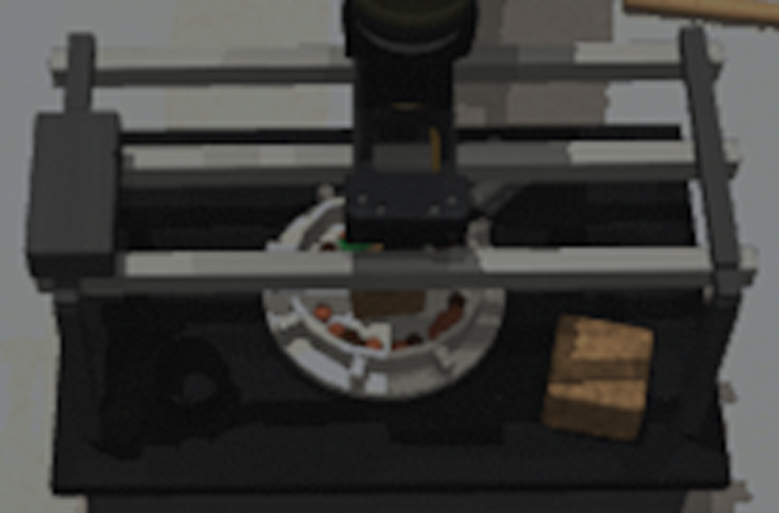

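View pics/w0.png

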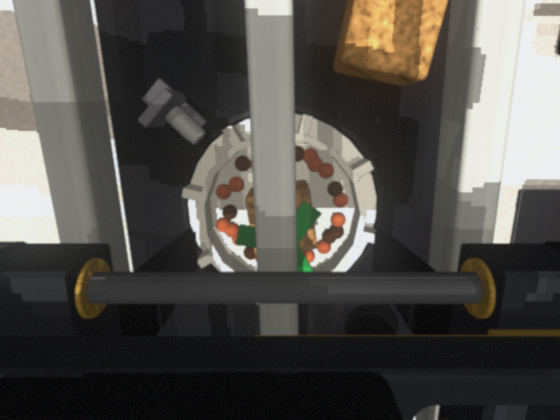

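The wrist view shows the collar centred at about (282,200), the nozzle and tab at upper left (160–205, 85–140), and the middle lamp bar between the open fingers, so the way out is straight up first. I'll rectify this view to the rim-top plane to find the notch.

```bash
cat >> h.py <<'E'
def rect(m,im,z,c,half=130,s=2.3):
    "top view of plane z, image right=-y, up=+x, centre c"
    q=np.array([[c[0]+half,c[1]+half],[c[0]+half,c[1]-half],[c[0]-half,c[1]-half],[c[0]-half,c[1]+half]])
    src=np.float32([proj(m,[*a,z]) for a in q]); n=2*half*s
    return cv2.warpPerspective(im,cv2.getPerspectiveTransform(src,np.float32([[0,0],[n,0],[n,n],[0,n]])),(int(n),int(n)),flags=2)
E
python3 - <<'E'
from h import *
m=ctrl.camera_model("wrist");im=cv2.imread("pics/w0.png")
print(-m["R"].T@m["t"])
for uv in [(282,200),(160,95)]: print(ray(m,*uv,130).round(1))
c=(655,0)
a=rect(m,im,130,c); a=cv2.convertScaleAbs(a,alpha=1.5)
cv2.imwrite("pics/r0.png",a)
E
```

```text
[650.39394027  67.68048348 381.99951368]
[647.9   7.2 130. ]
[560.9  84.3 130. ]
```

View pics/r0.png

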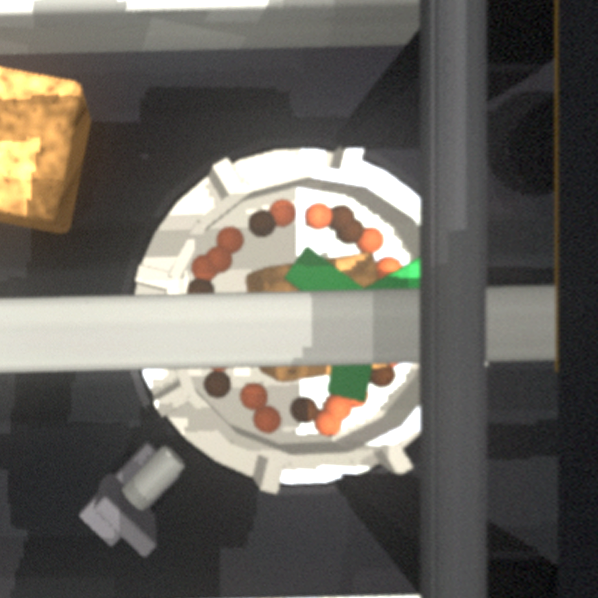

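Top view (2.3 px/mm, up = +x, left = +y): lugs at about (220,178), (348,158), (155,280), (172,395), (268,470), (395,460); the nozzle is at lower left. No notch shows in the visible rim, so it lies under the bar at left or on the hidden right side. I'll rise straight up, back off and look from the front.

Emit:
drive_tool(commands=[[-8, 0, 0, 0, 0, 0, -1], [-16, 0, 0, 0, 0, 0, -1], [-16, 0, 0, 0, 0, 0, -1], [-16, 0, -22, -80, 0, 0, -1], [-16, 0, -22, -80, 0, 0, -1], [-16, 0, -22, -80, 0, 0, -1], [-16, 0, -22, -80, 0, 0, -1], [-16, 0, -22, -80, 0, 0, -1]])

```text
time: 1.15
position: [428.3, 0.1, 375.3]
orientation: [-1.091, 1.569, -0.148]
force: [0.4, -0.2, -0.7]
opening: 95.0
```

```bash
cat >> h.py <<'E'
def pose(az,lean):
    "tool coming from azimuth az (deg), leaning lean deg, camera outward, jaws tangential"
    return Ro.from_euler("z",az-180,degrees=True)*Ro.from_matrix(np.c_[[np.sin(np.radians(lean)),0,-np.cos(np.radians(lean))],[-np.cos(np.radians(lean)),0,-np.sin(np.radians(lean))],[0,1,0]])
E
python3 - <<'E'
from h import *
p,R,s=tool();print(p,s["force"],s["joint_pos"])
print(cmd([500,0,250],pose(180,35)))
# centre from lug circle
m=ctrl.camera_model("side")
px=np.array([(220,178),(348,158),(155,280),(172,395),(268,470),(395,460)])
P=np.c_[655+130-px[:,1]/2.3,130-px[:,0]/2.3]
A=np.c_[2*P,np.ones(6)];x=np.linalg.lstsq(A,(P**2).sum(1),rcond=None)[0];c=x[:2];print(c,np.sqrt(x[2]+c@c),np.degrees(np.arctan2(*(P-c).T[::-1]))%360)
n=np.array([655+130-480/2.3,130-150/2.3]);print(np.degrees(np.arctan2(*(n-c)[::-1])))
E
```

```text
[4.28252778e+02 7.44364216e-02 3.75292549e+02] [ 0.43475309 -0.18818912 -0.7390123 ] [-1.25280321e-01 -4.32025486e-01  1.87936079e+00 -5.08119370e-05
  1.69200783e+00 -1.06878802e+00]
[ 12.55  -5.79   4.19 -34.8  -10.95 -33.7 ]
[647.93275582  -6.65229995] 71.08346480917511 [ 34.49086244 347.90444777  77.52103812 119.26634873 163.34265227
 209.14093016]
135.07749498055986
```

Emit:
drive_tool(commands=[[6, -3, 2, -34.8, -11, -33.7, -1], [12.5, -5.8, 4.2, -34.8, -11, -33.7, -1], [12.5, -5.8, 4.2, -34.8, -11, -33.7, -1], [12.5, -5.8, 4.2, -34.8, -11, -33.7, -1], [12.5, -5.8, 4.2, -34.8, -11, -33.7, -1], [12.5, -5.8, 4.2, -34.8, -11, -33.7, -1], [12.5, -5.8, 4.2, -34.8, -11, -33.7, -1]])

```text
time: 2.02
position: [501.9, -0.6, 250.3]
orientation: [-1.568, 0.962, -0.005]
force: [0.4, 0.2, -0.2]
opening: 94.9
```

Run:
```python
from h import *
p,R,s=tool();print(p,s["force"],s["joint_pos"])
m,im=snap("wrist","w1.png")
c=(648,-7)
print(-m["R"].T@m["t"],proj(m,[*c,130]),p+R.apply([0,0,0]))
a=np.hstack([cv2.resize(im,(420,315)),rect(m,im,130,c,100,1.9)[:315] if 0 else cv2.resize(rect(m,im,130,c,110,2.3),(315,315))])
b=rect(m,im,130,c,100,2.6)
out=np.zeros((600,800,3),np.uint8); out[:520,280:800]=b; out[:210,:280]=cv2.resize(im,(280,210))
cv2.imwrite("pics/r1.png",cv2.convertScaleAbs(out,alpha=1.4))
```

```text
[501.86721452  -0.57023189 250.29686461] [ 0.3616009   0.17047021 -0.22203914] [-0.16003    -0.65997229  2.30971177  0.11374324  0.89194617 -1.76744247]
[3.49491117e+02 9.04059621e-02 3.49201604e+02] [280.30106024 231.75146338] [501.86721452  -0.57023189 250.29686461]
```

View pics/r1.png

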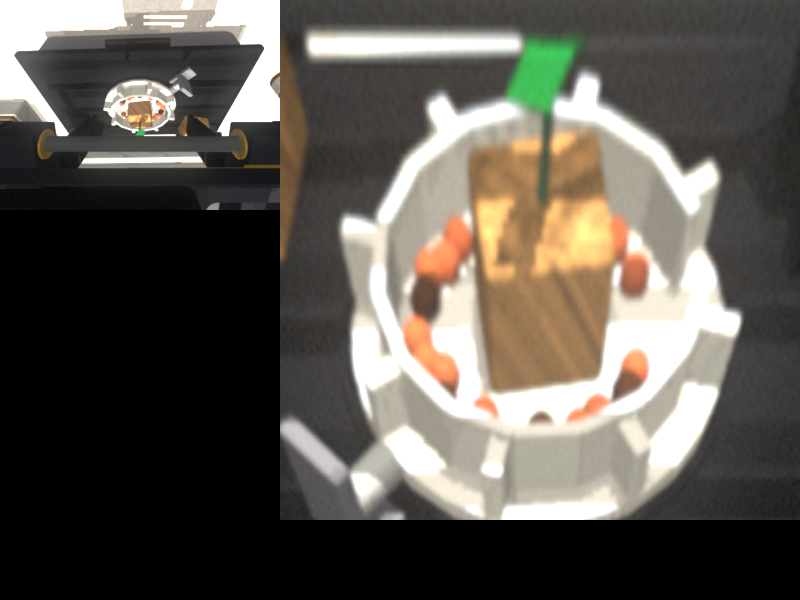

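Front view rectified: collar centre near (540,260); the rim gap (notch) is on the right at about (700,285), between the lugs at (706,175) and (733,318), so its azimuth is about 277°. It has to turn about −142°. I'll refine centre and angle by fitting lug points.

Run:
```python
from h import *
px=np.array([(440,110),(587,88),(706,175),(733,318),(632,440),(495,455),(385,372),(357,230)])-[280,0]
P=np.c_[648+100-px[:,1]/2.6,-7+100-px[:,0]/2.6]
# lug tops at 128 rather than 130: small shift ignored
A=np.c_[2*P,np.ones(8)];x=np.linalg.lstsq(A,(P**2).sum(1),rcond=None)[0];c=x[:2];print(c,np.sqrt(x[2]+c@c));a=np.degrees(np.arctan2(*(P-c).T[::-1]))%360;print(a.round(1),(a%45).mean())
# flange white outer ellipse in wrist image at z=108
m=ctrl.camera_model("wrist");im=cv2.imread("pics/w1.png")
nt=[(288,430),(315,460)]
for n in [(292,432),(355,462),(400,515)]: print("nozzle px",n,648+100-n[1]/2.6,-7+100-(n[0]-280)/2.6)
```

```text
[643.55740629  -8.74025362] 73.24871474357138
[ 32.9 347.  300.9 256.2 207.4 164.9 122.2  77.5] 31.11813474217059
nozzle px (292, 432) 581.8461538461538 88.38461538461539
nozzle px (355, 462) 570.3076923076924 64.15384615384616
nozzle px (400, 515) 549.9230769230769 46.84615384615385
```

```bash
cat >> h.py <<'E'
C=np.array([645.5,-8.])
def fing(az,r=80,z=118): a=np.radians(az); return np.array([C[0]+r*np.cos(a),C[1]+r*np.sin(a),z])
def rows(P0,R0,targets):
    for P,Rt in targets: print(np.round(np.r_[R0.inv().apply(np.array(P)-P0)/10,(R0.inv()*Rt).as_rotvec(degrees=True)],2).tolist())
E
python3 - <<'E'
from h import *
p,R,s=tool();Q=pose(180,40)
e=fing(227,83); so=e-60*Q.apply([1,0,0])
rows(p,R,[(so,Q)])
print("in, then arc (from standoff)")
rows(so,Q,[(e,Q)])
rows(e,Q,[(fing(a,77+max(0,a-190)/6),Q) for a in (218,209,200,191,182,173,165,157)])
print(e,so)
E
```

```text
[9.87, 0.95, -6.8, -0.34, -0.17, -5.11]
in, then arc (from standoff)
[6.0, -0.0, 0.0, 0.0, 0.0, 0.0]
[-0.5, 0.59, 1.04, 0.0, 0.0, 0.0]
[-0.87, 1.03, 2.18, 0.0, 0.0, 0.0]
[-1.11, 1.33, 3.38, 0.0, 0.0, 0.0]
[-1.23, 1.47, 4.6, 0.0, 0.0, 0.0]
[-1.31, 1.56, 5.8, 0.0, 0.0, 0.0]
[-1.27, 1.52, 7.01, 0.0, 0.0, 0.0]
[-1.14, 1.36, 8.06, 0.0, 0.0, 0.0]
[-0.92, 1.09, 9.08, 0.0, 0.0, 0.0]
[588.89413611 -68.70235723 118.        ] [550.32687953 -68.70235723 163.96266659]
```

Emit:
drive_tool(commands=[[3, 0.3, -2.5, 0, 0, -2.5, 1], [6, 0.6, -4.5, 0, 0, -5, 1], [9.87, 0.95, -6.8, -0.3, -0.2, -5.1, 1], [9.87, 0.95, -6.8, -0.3, -0.2, -5.1, 1], [9.87, 0.95, -6.8, -0.3, -0.2, -5.1, 1], [9.87, 0.95, -6.8, -0.3, -0.2, -5.1, 1]])

```text
time: 2.82
position: [550.8, -68.3, 165.7]
orientation: [-1.571, 0.87, 0.001]
force: [0.0, 0.5, -0.5]
opening: 40.3
```

Emit:
drive_tool(commands=[[2, 0, 0, 0, 0, 0, 1], [4, 0, 0, 0, 0, 0, 1], [5, 0, 0, 0, 0, 0, 1], [6, 0, 0, 0, 0, 0, 1], [6, 0, 0, 0, 0, 0, 1]])

```text
time: 3.45
position: [588.5, -68.4, 117.1]
orientation: [-1.569, 0.873, 0.002]
force: [-0.6, -0.3, 0.4]
opening: 0.4
```

Emit:
drive_tool(commands=[[-0.25, 0.3, 0.5, 0, 0, 0, 1], [-0.5, 0.59, 1.04, 0, 0, 0, 1], [-0.7, 0.8, 1.6, 0, 0, 0, 1], [-0.87, 1.03, 2.18, 0, 0, 0, 1], [-1.0, 1.18, 2.8, 0, 0, 0, 1], [-1.11, 1.33, 3.38, 0, 0, 0, 1], [-1.18, 1.4, 4.0, 0, 0, 0, 1], [-1.23, 1.47, 4.6, 0, 0, 0, 1]])

```text
time: 4.45
position: [568.7, -28.8, 117.5]
orientation: [-1.589, 0.871, -0.018]
force: [-27.3, -42.0, 11.1]
opening: 0.0
```

Emit:
drive_tool(commands=[[-0.04, 0.05, 0.6, 0, 0, 0, 1], [-0.08, 0.09, 1.2, 0, 0, 0, 1], [-0.06, 0.07, 1.8, 0, 0, 0, 1], [-0.04, 0.05, 2.4, 0, 0, 0, 1], [0.03, -0.03, 2.95, 0, 0, 0, 1], [0.09, -0.11, 3.46, 0, 0, 0, 1], [0.2, -0.24, 4.0, 0, 0, 0, 1], [0.31, -0.38, 4.48, 0, 0, 0, 1]])

```text
time: 5.45
position: [574.2, 21.6, 118.0]
orientation: [-1.572, 0.872, -0.001]
force: [-2.3, -6.2, 2.4]
opening: 0.6
```

Run:
```python
from h import *
p,R,s=tool();print(p,s["force"])
m,im=snap("wrist","w2.png")
cv2.imwrite("pics/r2.png",cv2.convertScaleAbs(np.hstack([cv2.resize(im,(340,255)).repeat(1,0) if 0 else cv2.copyMakeBorder(cv2.resize(im,(340,255)),0,265-3,0,0,0)[:517],cv2.resize(rect(m,im,130,C,100,2.3),(460,517))]),alpha=1.4))
Q=pose(180,40)
print("retract & next entry")
e=fing(210,80); so=p-R.apply([60,0,0]); so2=e-60*Q.apply([1,0,0])
rows(p,R,[(so,Q),(so2,Q),(e,Q)])
```

```text
[574.16232124  21.55111514 117.96103748] [-2.30453388 -6.17069308  2.38693204]
retract & next entry
[-6.0, -0.0, 0.0, 0.02, -0.04, 0.05]
[-5.87, -0.16, -6.96, 0.02, -0.04, 0.05]
[0.13, -0.16, -6.96, 0.02, -0.04, 0.05]
```

View pics/r2.png

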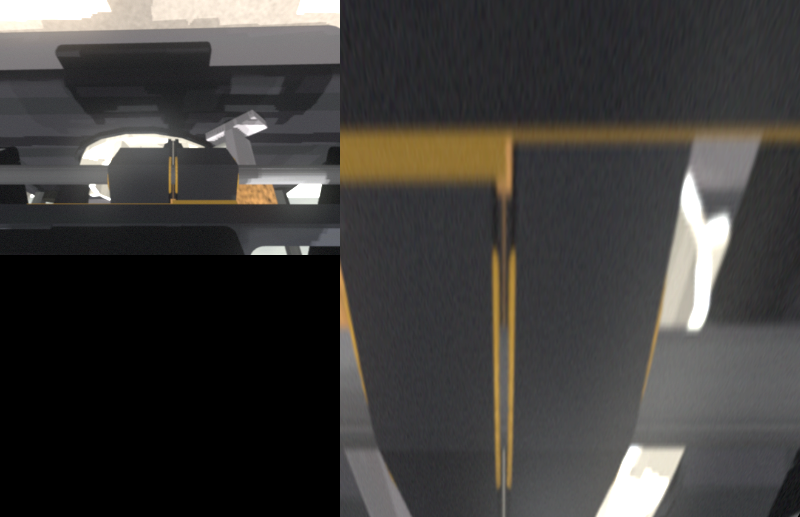

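The fingers fill this near view, so it says little. I'll retract to the earlier lookout pose to see the collar.

Emit:
drive_tool(commands=[[-5, 0, 0, 0, 0, 0, 1], [-10, 0, 0, 0, 0, 0, 1], [-14.3, -1.0, -2.2, 0, 0, 0, 1], [-14.3, -1.0, -2.2, 0, 0, 5, 1], [-14.3, -1.0, -2.2, 0, 0, 5, 1]])

```text
time: 6.12
position: [490.7, -0.0, 235.7]
orientation: [-1.57, 0.956, 0.001]
force: [0.4, -0.1, 0.1]
opening: 0.5
```

Run:
```python
from h import *
p,R,s=tool();print(p,s["force"])
m,im=snap("wrist","w3.png")
b=rect(m,im,129,C,110,2.5); print(b.shape)
cv2.imwrite("pics/r3.png",cv2.convertScaleAbs(b,alpha=1.3))
```

```text
[ 4.90669572e+02 -5.33047913e-03  2.35670126e+02] [ 0.39022707 -0.07967263  0.07515863]
(550, 550, 3)
```

View pics/r3.png

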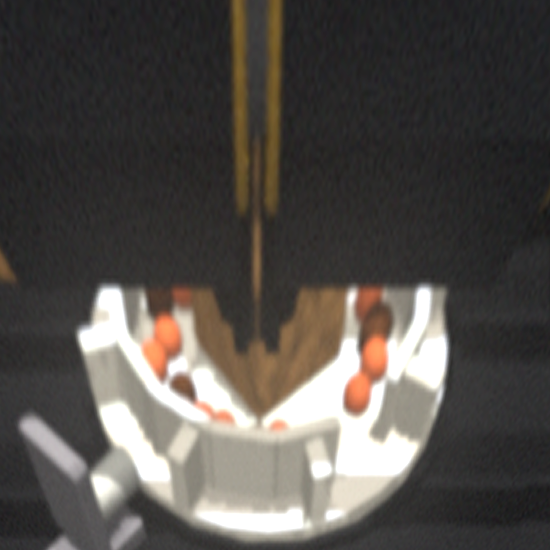

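Partial view: lugs at (315,445), (185,435) and (93,335), i.e. azimuths of about 193°, 150° and 108°. The notch is between the lugs at (318,450) and (410,380), about 217°. It turned about −62° as planned, so about −82° remains. Second sweep, slower.

Run:
```python
from h import *
p,R,s=tool();Q=pose(180,40)
e=fing(212,80); so=e-60*Q.apply([1,0,0])
rows(p,R,[(so,Q)])
T=[(fing(a,77+max(0,a-195)/6),Q) for a in np.linspace(212,157.5,25)[1:]]
for k in range(3):
    print(k); rows(T[8*k-1][0] if k else e,Q,T[8*k:8*k+8])
```

```text
[8.5, -0.03, -5.08, 0.01, 0.07, -4.95]
0
[-0.07, 0.09, 0.3, 0.0, 0.0, 0.0]
[-0.15, 0.18, 0.59, 0.0, 0.0, 0.0]
[-0.22, 0.26, 0.89, 0.0, 0.0, 0.0]
[-0.28, 0.33, 1.19, 0.0, 0.0, 0.0]
[-0.33, 0.39, 1.49, 0.0, 0.0, 0.0]
[-0.37, 0.44, 1.79, 0.0, 0.0, 0.0]
[-0.41, 0.48, 2.1, 0.0, 0.0, 0.0]
[-0.44, 0.53, 2.4, 0.0, 0.0, 0.0]
1
[-0.04, 0.05, 0.3, 0.0, 0.0, 0.0]
[-0.08, 0.09, 0.6, 0.0, 0.0, 0.0]
[-0.11, 0.13, 0.9, 0.0, 0.0, 0.0]
[-0.13, 0.15, 1.2, 0.0, 0.0, 0.0]
[-0.14, 0.17, 1.51, 0.0, 0.0, 0.0]
[-0.14, 0.17, 1.81, 0.0, 0.0, 0.0]
[-0.14, 0.17, 2.12, 0.0, 0.0, 0.0]
[-0.13, 0.15, 2.42, 0.0, 0.0, 0.0]
2
[0.02, -0.02, 0.3, 0.0, 0.0, 0.0]
[0.05, -0.05, 0.61, 0.0, 0.0, 0.0]
[0.08, -0.09, 0.91, 0.0, 0.0, 0.0]
[0.12, -0.14, 1.2, 0.0, 0.0, 0.0]
[0.17, -0.2, 1.5, 0.0, 0.0, 0.0]
[0.23, -0.27, 1.79, 0.0, 0.0, 0.0]
[0.29, -0.35, 2.08, 0.0, 0.0, 0.0]
[0.36, -0.43, 2.36, 0.0, 0.0, 0.0]
```

Emit:
drive_tool(commands=[[4, 0, -2.5, 0, 0, -2.5, 1], [8.5, 0, -5.1, 0, 0, -5, 1], [8.5, 0, -5.1, 0, 0, -5, 1], [8.5, 0, -5.1, 0, 0, -5, 1]])

```text
time: 6.68
position: [538.1, -50.4, 162.5]
orientation: [-1.569, 0.875, 0.002]
force: [0.1, -0.4, 0.9]
opening: 0.7
```

Emit:
drive_tool(commands=[[2, 0, 0, 0, 0, 0, 1], [4, 0, 0, 0, 0, 0, 1], [5, 0, 0, 0, 0, 0, 1], [6, 0, 0, 0, 0, 0, 1], [6, 0, 0, 0, 0, 0, 1]])

```text
time: 7.3
position: [577.3, -50.5, 117.6]
orientation: [-1.57, 0.873, 0.002]
force: [-0.3, -0.5, 0.3]
opening: 0.4
```

Emit:
drive_tool(commands=[[-0.07, 0.09, 0.3, 0, 0, 0, 1], [-0.15, 0.18, 0.6, 0, 0, 0, 1], [-0.22, 0.26, 0.9, 0, 0, 0, 1], [-0.28, 0.33, 1.2, 0, 0, 0, 1], [-0.33, 0.39, 1.5, 0, 0, 0, 1], [-0.37, 0.44, 1.8, 0, 0, 0, 1], [-0.41, 0.48, 2.1, 0, 0, 0, 1], [-0.44, 0.53, 2.4, 0, 0, 0, 1]])

```text
time: 8.3
position: [570.3, -28.4, 117.8]
orientation: [-1.575, 0.872, -0.004]
force: [-5.3, -10.9, 2.6]
opening: 0.3
```

Emit:
drive_tool(commands=[[-0.04, 0.05, 0.3, 0, 0, 0, 1], [-0.08, 0.09, 0.6, 0, 0, 0, 1], [-0.11, 0.13, 0.9, 0, 0, 0, 1], [-0.13, 0.15, 1.2, 0, 0, 0, 1], [-0.14, 0.17, 1.5, 0, 0, 0, 1], [-0.14, 0.17, 1.8, 0, 0, 0, 1], [-0.14, 0.17, 2.1, 0, 0, 0, 1], [-0.13, 0.15, 2.4, 0, 0, 0, 1]])

```text
time: 9.3
position: [568.2, -4.0, 117.7]
orientation: [-1.573, 0.873, -0.002]
force: [-5.2, -8.2, 1.7]
opening: 0.5
```

Emit:
drive_tool(commands=[[0.02, -0.02, 0.3, 0, 0, 0, 1], [0.05, -0.05, 0.6, 0, 0, 0, 1], [0.08, -0.09, 0.9, 0, 0, 0, 1], [0.12, -0.14, 1.2, 0, 0, 0, 1], [0.17, -0.2, 1.5, 0, 0, 0, 1], [0.23, -0.27, 1.8, 0, 0, 0, 1], [0.29, -0.35, 2.1, 0, 0, 0, 1], [0.36, -0.43, 2.35, 0, 0, 0, 1]])

```text
time: 10.3
position: [573.8, 20.0, 117.7]
orientation: [-1.572, 0.873, -0.001]
force: [-1.5, -5.5, 0.7]
opening: 0.6
```

Emit:
drive_tool(commands=[[-3, 0, 0, 0, 0, 0, 1], [-6, 0, 0, 0, 0, 0, 1], [-6, 0, -3.5, 0, 0, 0, 1], [-6, -0.1, -7, 0, 0, 0, 1], [-6, -0.1, -7, 0, 0, 0, 1]])

```text
time: 10.92
position: [536.2, -51.3, 164.7]
orientation: [-1.57, 0.872, -0.003]
force: [0.1, 0.4, 0.2]
opening: 0.5
```

Run:
```python
from h import *
p,R,s=tool();print(p,s["force"]);Q=pose(180,40)
e=fing(212,80); so=e-60*Q.apply([1,0,0]); print(so)
rows(p,R,[(so,Q),(e,Q)])
T=[(fing(a,77+max(0,a-195)/6),Q) for a in np.linspace(212,171,17)[1:]]
for k in range(2):
    print(k); rows(T[8*k-1][0] if k else e,Q,T[8*k:8*k+8])
```

```text
[536.23211889 -51.31595998 164.74439041] [0.10100619 0.44098621 0.21792287]
[539.08889573 -50.39354114 163.96266659]
[0.24, -0.17, 0.09, -0.18, -0.09, 0.02]
[6.24, -0.17, 0.1, -0.18, -0.09, 0.02]
0
[-0.08, 0.1, 0.34, 0.0, 0.0, 0.0]
[-0.17, 0.2, 0.67, 0.0, 0.0, 0.0]
[-0.24, 0.29, 1.01, 0.0, 0.0, 0.0]
[-0.3, 0.36, 1.34, 0.0, 0.0, 0.0]
[-0.36, 0.42, 1.69, 0.0, 0.0, 0.0]
[-0.4, 0.47, 2.03, 0.0, 0.0, 0.0]
[-0.44, 0.52, 2.37, 0.0, 0.0, 0.0]
[-0.49, 0.58, 2.7, 0.0, 0.0, 0.0]
1
[-0.04, 0.05, 0.34, 0.0, 0.0, 0.0]
[-0.07, 0.08, 0.68, 0.0, 0.0, 0.0]
[-0.09, 0.11, 1.02, 0.0, 0.0, 0.0]
[-0.1, 0.12, 1.37, 0.0, 0.0, 0.0]
[-0.1, 0.12, 1.71, 0.0, 0.0, 0.0]
[-0.09, 0.1, 2.06, 0.0, 0.0, 0.0]
[-0.07, 0.08, 2.4, 0.0, 0.0, 0.0]
[-0.04, 0.05, 2.74, 0.0, 0.0, 0.0]
```

Third sweep, stopping deliberately short (finger azimuth 171°) to leave a measured final correction.

Emit:
drive_tool(commands=[[2, -0.2, 0.1, 0, 0, 0, 1], [4, -0.2, 0.1, 0, 0, 0, 1], [5.2, -0.2, 0.1, 0, 0, 0, 1], [6.2, -0.2, 0.1, 0, 0, 0, 1], [6.2, -0.2, 0.1, 0, 0, 0, 1]])

```text
time: 11.55
position: [577.3, -47.6, 117.1]
orientation: [-1.569, 0.875, 0.003]
force: [-0.2, -0.2, 0.1]
opening: 0.5
```

Emit:
drive_tool(commands=[[-0.08, 0.1, 0.34, 0, 0, 0, 1], [-0.17, 0.2, 0.67, 0, 0, 0, 1], [-0.24, 0.29, 1.0, 0, 0, 0, 1], [-0.3, 0.36, 1.34, 0, 0, 0, 1], [-0.36, 0.42, 1.69, 0, 0, 0, 1], [-0.4, 0.47, 2.03, 0, 0, 0, 1], [-0.44, 0.52, 2.37, 0, 0, 0, 1], [-0.49, 0.58, 2.7, 0, 0, 0, 1]])

```text
time: 12.55
position: [569.9, -22.7, 118.5]
orientation: [-1.574, 0.872, -0.003]
force: [-3.7, -8.2, 1.3]
opening: 0.5
```

Emit:
drive_tool(commands=[[-0.04, 0.05, 0.34, 0, 0, 0, 1], [-0.07, 0.08, 0.68, 0, 0, 0, 1], [-0.09, 0.11, 1.0, 0, 0, 0, 1], [-0.1, 0.12, 1.37, 0, 0, 0, 1], [-0.1, 0.12, 1.71, 0, 0, 0, 1], [-0.09, 0.1, 2.06, 0, 0, 0, 1], [-0.07, 0.08, 2.4, 0, 0, 0, 1], [-0.04, 0.05, 2.74, 0, 0, 0, 1]])

```text
time: 13.55
position: [569.5, 5.4, 118.5]
orientation: [-1.572, 0.872, -0.001]
force: [-0.4, -5.0, -0.4]
opening: 0.2
```

Emit:
drive_tool(commands=[[-5, 0, 0, 0, 0, 0, 1], [-10, 0, 0, 0, 0, 0, 1], [-13, 1, 0, 0, 0, 0, -1], [-13, 1, 0, 0, 0, 5, -1], [-13, 1, 0, 0, 0, 5, -1], [-13, 1, 0, 0, 0, 5, -1], [-13, 1, 0, 0, 0, 5, -1]])

```text
time: 14.42
position: [477.6, 6.1, 209.6]
orientation: [-1.569, 0.962, 0.002]
force: [-0.4, -0.3, -0.5]
opening: 45.0
```

Run:
```python
from h import *
p,R,s=tool();print(p,s["force"],s["opening"])
m,im=snap("wrist","w4.png")
b=rect(m,im,129,C,118,2.5); print(b.shape)
cv2.imwrite("pics/r4.png",cv2.convertScaleAbs(b,alpha=1.3))
```

```text
[477.59473675   6.07930685 209.58197733] [-0.38115646 -0.25484281 -0.45543297] 44.97428848282826
(590, 590, 3)
```

View pics/r4.png

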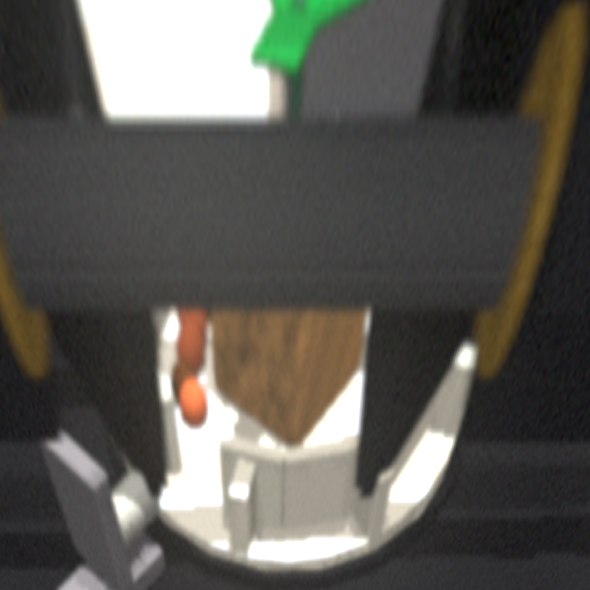

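View: the notch has come close to the nozzle at lower left; lugs at (242,475) and (382,480) give about 162°, where the target is 157.5°. The fingers hide most of the collar, so I'll open fully and look from azimuth 150° for a precise fit.

Run:
```python
from h import *
print(cmd([*(C+150*np.array([np.cos(np.radians(150)),.5])),242],pose(150,35)))
```

```text
[-0.47 -4.96  6.1  24.58 17.25 -0.15]
```

Emit:
drive_tool(commands=[[-0.5, -5, 3, 24.6, 17.2, 0, -1], [-0.5, -5, 6.1, 24.6, 17.2, 0, -1], [-0.5, -5, 6.1, 24.6, 17.2, 0, -1], [-0.5, -5, 6.1, 24.6, 17.2, 0, -1], [-0.5, -5, 6.1, 24.6, 17.2, 0, -1]])

```text
time: 15.1
position: [516.4, 68.5, 243.1]
orientation: [-1.571, 0.962, -0.523]
force: [0.7, 0.0, -0.2]
opening: 94.1
```

Run:
```python
from h import *
p,R,s=tool();print(p,s["force"],s["opening"])
m,im=snap("wrist","w5.png")
u0,v0=proj(m,[*C,125]).astype(int);print(u0,v0)
b=rect(m,im,129,C,118,2.5)
x0,y0=u0-115,v0-95
cr=cv2.resize(im[y0:y0+190,x0:x0+230],None,fx=3.4,fy=3.1,interpolation=2) if 0 else None
out=cv2.copyMakeBorder(b,0,0,0,200,0); out[:150,590:]=cv2.resize(im,(200,150))
cv2.imwrite("pics/r5.png",cv2.convertScaleAbs(out,alpha=1.2))
```

```text
[516.3664753   68.51697692 243.1201238 ] [ 0.73080486  0.00858207 -0.1614662 ] 94.05960254359408
283 235
```

View pics/r5.png

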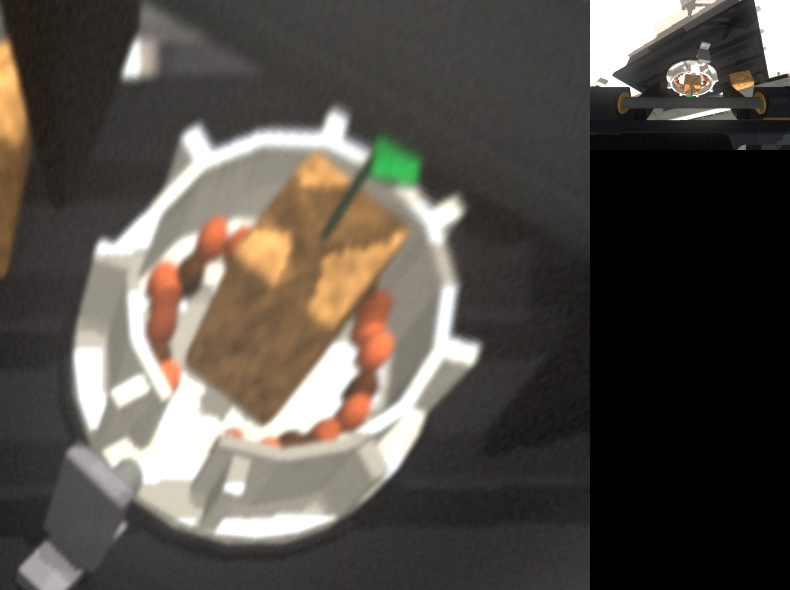

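This shows the collar clearly. Rim ends at the notch are (168,392) and (220,440), and the flanking lugs are (128,388) and (235,475), so the notch azimuth is about 142° around the true centre (647.5,−6.8). From the first view the nozzle tip comes out at radius 88.3 mm (88 given) and azimuth 135.8°. About −6° remains, an 8 mm push.

```bash
sed -i 's/^C=.*/C=np.array([647.5,-6.8])/' h.py
python3 - <<'E'
from h import *
Q=pose(180,40); p,R,s=tool()
e=np.array([569.5,-4,117.5]); so=e-60*Q.apply([1,0,0])
rows(p,R,[(so,Q)]); 
rows(e,Q,[((569.5,5.4,117.5),Q),((570.5,8,117.5),Q),((571.5,10.7,117.5),Q),((572.6,13.3,117.5),Q)])
E
```

```text
[9.32, 0.54, -5.54, -23.81, -18.23, -4.99]
[0.0, 0.0, 0.94, 0.0, 0.0, 0.0]
[0.06, -0.08, 1.2, 0.0, 0.0, 0.0]
[0.13, -0.15, 1.47, 0.0, 0.0, 0.0]
[0.2, -0.24, 1.73, 0.0, 0.0, 0.0]
```

Emit:
drive_tool(commands=[[-1, 0, -3, -12, -9, -2.5, 1], [-1, 0.5, -5.5, -23.8, -18.2, -5, 1], [-1, 0.5, -5.5, -23.8, -18.2, -5, 1], [4, 0.5, -5.5, -23.8, -18.2, -5, 1], [9.3, 0.5, -5.5, -23.8, -18.2, -5, 1], [9.3, 0.5, -5.5, -23.8, -18.2, -5, 1], [9.3, 0.5, -5.5, -23.8, -18.2, -5, 1]])

```text
time: 16.02
position: [531.4, -5.4, 165.4]
orientation: [-1.571, 0.871, -0.002]
force: [-0.5, 1.3, 0.1]
opening: 30.9
```

Emit:
drive_tool(commands=[[2, 0, 0, 0, 0, 0, 1], [4, 0, 0, 0, 0, 0, 1], [5, 0, 0, 0, 0, 0, 1], [6, 0, 0, 0, 0, 0, 1], [6, 0, 0, 0, 0, 0, 1]])

```text
time: 16.65
position: [570.1, -5.0, 119.5]
orientation: [-1.571, 0.871, -0.001]
force: [0.0, -0.8, 0.4]
opening: 0.1
```

Emit:
drive_tool(commands=[[0, 0, 0.4, 0, 0, 0, 1], [0, 0, 0.8, 0, 0, 0, 1], [0, 0, 1.05, 0, 0, 0, 1], [0.05, -0.06, 1.25, 0, 0, 0, 1], [0.1, -0.12, 1.45, 0, 0, 0, 1], [0.15, -0.18, 1.65, 0, 0, 0, 1], [0.2, -0.24, 1.85, 0, 0, 0, 1], [0.2, -0.24, 1.85, 0, 0, 0, 1]])

```text
time: 17.65
position: [573.1, 12.5, 119.3]
orientation: [-1.573, 0.871, -0.003]
force: [-4.2, -6.0, 2.8]
opening: 0.6
```

Emit:
drive_tool(commands=[[-4, 0, 0, 0, 0, 0, 1], [-8, 0, 0, 0, 0, 0, -1], [-11, -0.5, 2.5, 0, 0, 5, -1], [-11, -0.5, 5, 24, 18, 5, -1], [-11, -0.5, 5, 24, 18, 5, -1], [-11, -0.5, 5, 24, 18, 5, -1], [-11, -0.5, 5, 24, 18, 5, -1], [-11, -0.5, 5, 24, 18, 5, -1]])

```text
time: 18.65
position: [506.3, 64.8, 206.1]
orientation: [-1.563, 0.963, -0.513]
force: [-0.3, 0.1, -0.9]
opening: 65.0
```

Run:
```python
from h import *
print(cmd([*(np.array([645.5,-8])+150*np.array([np.cos(np.radians(150)),.5])),242],pose(150,35)))
```

```text
[-2.54 -2.62  0.68  0.02  0.34 -0.17]
```

Emit:
drive_tool(commands=[[-2.5, -2.6, 0.7, 0, 0, 0, -1], [-2.5, -2.6, 0.7, 0, 0, 0, -1], [-2.5, -2.6, 0.7, 0, 0, 0, -1]])

```text
time: 19.02
position: [515.1, 65.2, 241.2]
orientation: [-1.562, 0.963, -0.516]
force: [-0.5, -0.4, -0.8]
opening: 92.7
```

Run:
```python
from h import *
p,R,s=tool();print(p,s["opening"])
m,im=snap("wrist","w6.png")
b=rect(m,im,130,C,118,2.5)
# draw: circles r=62.5,72.5 about C at z130 and target ray az135.8
for az in (135.8,): 
    a=np.radians(az);d=np.array([-np.sin(a),-np.cos(a)])
    cv2.line(b,tuple((295+d*2.5*56).astype(int)),tuple((295+d*2.5*68).astype(int)),(0,0,255),1)
cv2.imwrite("pics/r6.png",cv2.convertScaleAbs(b,alpha=1.2))
```

```text
[515.10764632  65.1876175  241.19981918] 92.72225087490561
```

View pics/r6.png

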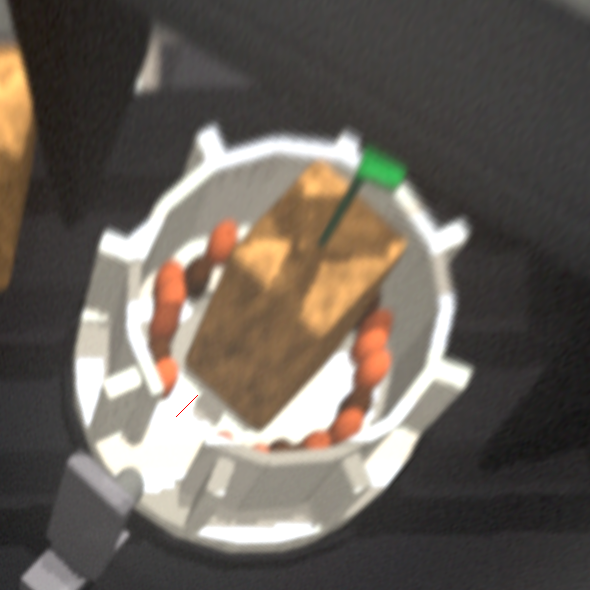

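```bash
python3 - <<'E'
import numpy as np
def go(px,n,name):
    px=np.array(px,float);P=np.c_[295-px[:,1],295-px[:,0]]/2.5
    A=np.c_[2*P,np.ones(len(P))];x=np.linalg.lstsq(A,(P**2).sum(1),rcond=None)[0];c=x[:2]
    a=np.degrees(np.arctan2(*(P-c).T[::-1]))%360
    N=np.array([295-n[1],295-n[0]])/2.5-c
    ph=np.degrees(np.angle(np.exp(1j*np.radians((a-22.5)*8)).mean()))/8
    print(name,"c",c.round(1),"r",np.sqrt(x[2]+c@c).round(1),a.round(1),"notch by lugs",(ph%45)+90 ,"by edges",np.degrees(np.arctan2(N[1],N[0])),np.hypot(*N))
go([(348,140),(210,140),(113,241),(455,233),(457,371),(123,383),(222,470),(355,470)],(181.5,412.5),"r6")
go([(340,122),(195,145),(106,246),(450,215),(462,350),(128,388),(235,475),(385,455)],(194,416),"r5")
# r6 nozzle: tube/tab pixels -> direction
E
python3 - <<'E'
import sys; sys.path.insert(0,'.')
from h import *
# tab top edge ends in r5-like rect (r6): (85,453)-(140,500) at z=146 ; C rect
m=ctrl.camera_model("wrist")
f=lambda u,v:ray(m,*proj(m,[C[0]+118-v/2.5,C[1]+118-u/2.5,130]),146)[:2]-C
a,b=f(78,455),f(133,505); 
print(a,b,np.hypot(*(a-b)),np.degrees(np.arctan2(*((a+b)/2)[::-1])),np.hypot(*((a+b)/2)))
E
```

```text
r6 c [-3.6  3.6] r 72.3 [339.3  24.9  70.  292.8 248.6 115.8 158.9 202.6] notch by lugs 91.60980205628482 by edges 136.0230703968029 60.25149231701919
r5 c [-1.6  3.4] r 73.4 [343.2  30.7  73.6 297.2 253.8 119.3 163.7 212.3] notch by lugs 96.71560684605825 by edges 141.67263790059434 59.596666901347184
[-79.31490625  91.45542647] [-97.78835866  71.13462882] 27.462761357657374 137.44644272052645 120.2092888693875
```

The lug fit puts the notch at 136.6° and the rim edges put it at 136.0°. The nozzle line is 135.8–137.5° (tip and tab), so they are aligned within about 1°. Next is the nozzle push with shut fingertips behind the tab, along the slide.

Run:
```python
from h import *
Q=pose(180,40); p,R,s=tool()
d=np.array([.724,-.69,0]); e=np.array([537.6,96,124]); so=e-50*Q.apply([1,0,0])
rows(p,R,[(so,Q)]); rows(so,Q,[(e,Q)])
rows(e,Q,[(e+d*k,Q) for k in (10,20,30,40,50,55,60)])
```

```text
[5.09, 6.4, 2.17, -24.01, -18.05, -5.01]
[5.0, -0.0, 0.0, 0.0, 0.0, 0.0]
[0.47, -0.55, -0.69, 0.0, 0.0, 0.0]
[0.93, -1.11, -1.38, 0.0, 0.0, 0.0]
[1.4, -1.66, -2.07, 0.0, 0.0, 0.0]
[1.86, -2.22, -2.76, 0.0, 0.0, 0.0]
[2.33, -2.77, -3.45, 0.0, 0.0, 0.0]
[2.56, -3.05, -3.79, 0.0, 0.0, 0.0]
[2.79, -3.33, -4.14, 0.0, 0.0, 0.0]
```

Emit:
drive_tool(commands=[[0, 6.4, 2.2, -12, -9, -2.5, 1], [0, 6.4, 2.2, -24, -18, -5, 1], [0, 6.4, 2.2, -24, -18, -5, 1], [5.1, 6.4, 2.2, -24, -18, -5, 1], [5.1, 6.4, 2.2, -24, -18, -5, 1], [5.1, 6.4, 2.2, -24, -18, -5, 1], [5.1, 6.4, 2.2, -24, -18, -5, 1]])

```text
time: 19.95
position: [507.0, 97.3, 164.9]
orientation: [-1.571, 0.869, 0.0]
force: [0.1, 0.1, 0.5]
opening: 30.5
```

Emit:
drive_tool(commands=[[2, 0, 0, 0, 0, 0, 1], [4, 0, 0, 0, 0, 0, 1], [5, 0, 0, 0, 0, 0, 1], [5, 0, 0, 0, 0, 0, 1]])

```text
time: 20.45
position: [538.8, 97.1, 125.2]
orientation: [-1.571, 0.872, -0.001]
force: [-0.7, -0.3, 0.2]
opening: 0.4
```

Emit:
drive_tool(commands=[[0.23, -0.28, -0.35, 0, 0, 0, 1], [0.47, -0.55, -0.7, 0, 0, 0, 1], [0.7, -0.83, -1.04, 0, 0, 0, 1], [0.93, -1.11, -1.38, 0, 0, 0, 1], [0.93, -1.11, -1.38, 0, 0, 0, 1]])

```text
time: 21.08
position: [553.6, 82.7, 125.5]
orientation: [-1.571, 0.871, -0.001]
force: [0.1, 0.3, 0.7]
opening: 0.4
```

Emit:
drive_tool(commands=[[0.12, -0.14, -0.17, 0, 0, 0, 1], [0.23, -0.28, -0.35, 0, 0, 0, 1], [0.35, -0.42, -0.52, 0, 0, 0, 1], [0.47, -0.55, -0.7, 0, 0, 0, 1]])

```text
time: 21.58
position: [560.7, 75.9, 125.4]
orientation: [-1.571, 0.871, -0.001]
force: [-3.1, 1.1, 2.3]
opening: 0.5
```

Emit:
drive_tool(commands=[[0.12, -0.14, -0.17, 0, 0, 0, 1], [0.23, -0.28, -0.35, 0, 0, 0, 1], [0.35, -0.42, -0.52, 0, 0, 0, 1], [0.47, -0.55, -0.7, 0, 0, 0, 1]])

```text
time: 22.08
position: [568.0, 68.8, 125.3]
orientation: [-1.571, 0.871, -0.001]
force: [-1.3, 1.5, 1.1]
opening: 0.4
```

Emit:
drive_tool(commands=[[0.12, -0.14, -0.17, 0, 0, 0, 1], [0.23, -0.28, -0.35, 0, 0, 0, 1], [0.35, -0.42, -0.52, 0, 0, 0, 1], [0.47, -0.55, -0.7, 0, 0, 0, 1]])

```text
time: 22.58
position: [575.1, 61.8, 125.2]
orientation: [-1.571, 0.871, -0.001]
force: [-1.2, 2.7, 2.6]
opening: 0.5
```

Emit:
drive_tool(commands=[[0.12, -0.14, -0.17, 0, 0, 0, 1], [0.23, -0.28, -0.35, 0, 0, 0, 1], [0.35, -0.42, -0.52, 0, 0, 0, 1], [0.47, -0.55, -0.7, 0, 0, 0, 1]])

```text
time: 23.08
position: [581.3, 56.4, 124.9]
orientation: [-1.567, 0.874, 0.003]
force: [-24.4, 17.6, 17.9]
opening: 0.2
```

Force rose to about 30 N along the slide, which fits the stop at about 40 mm of travel. I'll retract along the tool and check.

Emit:
drive_tool(commands=[[-0.3, 0.3, 0.4, 0, 0, 0, 1], [-3, 1, 1, 0, 0, 0, 1], [-8, 0, 1, 0, 0, 0, -1], [-12.5, -2.2, 1, 0, 0, 5, -1], [-12.5, -2.2, 1, 12, 9, 5, -1], [-12.5, -2.2, 1, 24, 18, 5, -1], [-12.5, -2.2, 1, 24, 18, 5, -1], [-12.5, -2.2, 1, 24, 18, 5, -1]])

```text
time: 24.08
position: [518.5, 65.3, 234.4]
orientation: [-1.563, 0.962, -0.519]
force: [0.3, -0.0, -0.9]
opening: 55.0
```

Run:
```python
from h import *
print(tool()[0],cmd([515.1,65.2,241.2],pose(150,35)))
```

```text
[518.53771551  65.32761783 234.39021524] [-0.73 -0.15 -0.18 -0.25  0.14 -0.11]
```

Emit:
drive_tool(commands=[[-0.7, -0.2, -0.2, 0, 0, 0, -1], [-0.7, -0.2, -0.2, 0, 0, 0, -1], [-0.7, -0.2, -0.2, 0, 0, 0, -1], [-0.7, -0.2, -0.2, 0, 0, 0, -1]])

```text
time: 24.58
position: [515.3, 64.0, 241.8]
orientation: [-1.561, 0.962, -0.517]
force: [1.5, -0.1, 0.2]
opening: 92.8
```

Run:
```python
from h import *
p,R,s=tool();print(p,s["opening"])
m,im=snap("wrist","w7.png")
b=rect(m,im,130,C,118,2.5)
# left: before (w6), right: after; both cropped around notch, x2
o=cv2.imread("pics/r6.png"); n=cv2.convertScaleAbs(b,alpha=1.2)
cv2.imwrite("pics/r7.png",np.hstack([cv2.resize(o[300:590,10:250],(240,290)),n[:,:550]][0:0]+[cv2.copyMakeBorder(o[330:590,10:240],0,330,0,0,0)[:590],n[:,:560]]))
```

```text
[515.33878324  63.98879632 241.75682606] 92.78829431460639
```

View pics/r7.png

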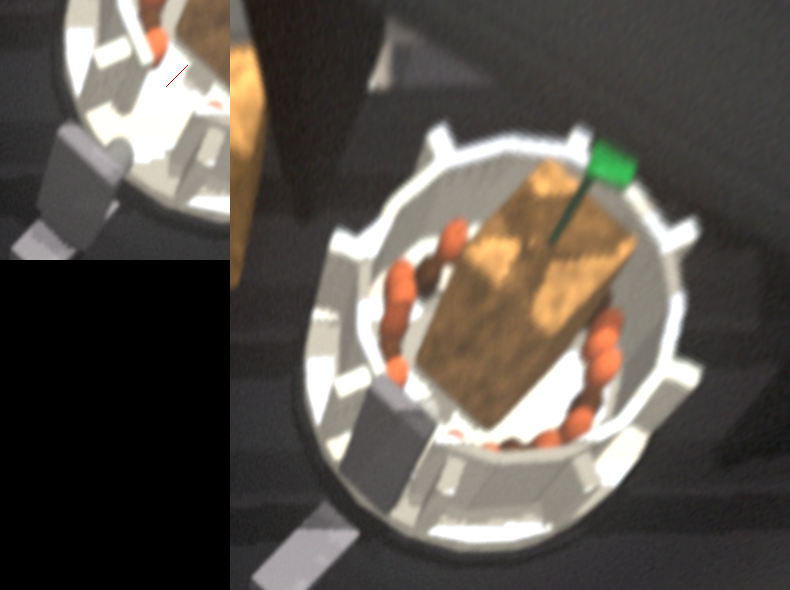

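The final view shows the tab pushed up to the rim, with its top corners moved from (75,453)/(133,495) to (155,378)/(207,420). That is about 40 mm of travel with perspective corrected. The nozzle lies in the notch, and the lugs are unmoved, e.g. (122,382) against (123,383) before. The arm is clear, so I'm handing in.

```bash
python3 -c "
from plant import ctrl
print(ctrl.observe()['force']);print(ctrl.close_job())"
```

```text
[ 0.11550832 -0.06841498  0.05896034]
the job is handed in; nothing more can be done
None
```

The collar's notch now faces the drip nozzle, and the nozzle's slide is pushed home through it. I handed the job in at about 24.6 s with the arm clear.

**Collar:** I turned it about −142° by pushing its lugs with the shut fingertips, in three sweeps and one small correction. Before the slide moved, the notch was at 136.0° (rim edges) and 136.6° (lugs). The nozzle line was at 135.8° from the tip and 137.5° from the tab, so they agree within about 1.5°.

**Nozzle:** I pushed the tab along the slide until the force rose from about 3 N to about 35 N, which I took as the stop. The last picture gives about 40 mm of tab travel, good to 1–2 mm, with the nozzle in the notch. The collar looks flat, and its lugs did not move during the push.

**Not settled:**
- The fitted collar centre differed by a few mm between views.
- The first sweep ran too fast and pushed the fingertip with about 50 N; later sweeps needed about 12 N or less.
- I never saw a contact force that suggested touching the lamp, but I did not re-image it or the other objects afterwards.

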